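# Open the twist-off jar in the bracing block

## Robot

A 6-joint arm with a two-finger parallel gripper is mounted at the origin on a cart in front of the work surface, level with it; the furniture and walls round the work are solid. World frame = base frame: x ahead of the robot, y to its left, z up, the work surface at z = 0. Lengths are in m, angles in rad, forces in N, time in s.
With the tool pointing down it reaches from about 0.35 to 0.975 m from the base axis. Payload 4.9 kg.
Tool frame: the origin (TCP) lies between the finger pads; the fingertips stand 25 mm ahead of it and the grasp point (between the pads) lies 6 mm ahead of it (ctrl.tip_reach is the distance from the TCP to the fingertips, in m); z points along the fingers, y is the direction in which the jaws open and shut (so a half turn about z gives the same grasp; the last joint's range is limited). The gripper opens to 85 mm and grips with 20 to 120 N. Pads are 22 mm wide; open, the fingers measure 114 mm over their backs; the gripper's body (76 mm by 85 mm) begins 54 mm behind the grasp point. The pads swing forward as they close: fully open they stand 13 mm farther back than shut.
Start: joints at [-1.233, 0.053, 1.613, -0, 1.476, -0.119], TCP at [0.276, -0.561, 0.256] pointing down, gripper open.
Joint ranges: [-3.01, 3.01], [-1.01, 2.22], [0.06, 2.58], [-1.02, 4.17], [0.09, 2.62], [-3.14, 3.14]. Speed limits (rad/s): [2.57, 2.57, 3.14, 3.14, 3.14, 3.14].

## Interface

Orientations are given as a rotation vector (axis times angle).
In Python, from station import get_obs, get_image, camera_params, order, ctrl gives the robot as it stands.
- The arm moves only by the tool move_arm, never from a script. Its argument "deltas" is one flat list of numbers, 5 for each row, row after row: the opening, from -1 (shut) to 1 (fully open), so that 0 is half open, then the shift along the tool's x, y, z in m, then the turn about the tool's z in degrees. In form: [fingers, tx, ty, tz, turn, fingers, tx, ty, tz, turn, ...]. A call has 1 to 10 rows; each row is the pose to reach, as a shift and turn from the pose measured when the call began, along the tool's axes at that moment; what a row does not reach only later rows make up. A row lasts 1/10 s, in which the tool goes at most 50 mm and 8.59 degrees, less where a joint would pass 70% of its speed; a pose out of reach is approached as far as the arm can. A call with a gripper value outside its range is refused whole. The fingers move at their own pace and stop on an object; "force" is the grip in N (left out, the last holds). Time passes only in rows, so rows that repeat a pose let the fingers close. It gives the time, the measured TCP pose, the force and the opening at its end, in the units of the state.
- get_obs(): the state, without advancing time (a new reading comes with each control period).
- get_image(name): name is "side" or "top"; returns the picture (384x512x3 uint8, red, green, blue); there is no depth.
- camera_params(name): a dict with "camera_matrix" (3x3 intrinsics, pixels), "extrinsics" (4x4, takes a point from camera to world coordinates). Camera axes: x right, y up, looking along -z (the intrinsics and any distortion apply to the point x, -y, -z); pixel columns grow to the right and rows downward; lengths in m; the calibration is good to about 2 mm. A picture is of the moment at which its call begins. camera_params takes no time and is no camera call.
- order.finish_job(): hands the job in, once; it reports no verdict.
The state is a dict: "t": time; "q": joint angles; "dq": joint speeds; "effort": joint torques, N m; "tool_pos": TCP position; "tool_rot": TCP orientation; "contact_force": force on the tool from outside, world axes, zero at the start; "wrist_torque": the same for the moment, N m; "opening": finger opening in m.
Only numpy, scipy, OpenCV 4.12 (cv2) and the standard library are available. Lean on these libraries where they do the work, as an engineer would, in place of code of your own. Each camera call takes 0.05 s, during which the arm holds its last target. There are 200 camera calls.

## Task

Stand the square glass jar upright, fully home in the square socket of the wooden bracing block, then twist its orange lid anticlockwise (seen from above) until the thread lets go, and lift the lid straight off while the jar stays seated in the block. Finish while still holding the lid in the gripper, still and level, just above the open jar: centred over the mouth and clear of it by a finger's width or two. Leave the salt shaker, the egg timer and the teaspoon where they are.

Things in the scene. Friction and masses are not known exactly. Their poses are not given: they have to be found in the camera images.
- jar_mid (a point): Square clear-glass jar with a blank white paper band, nuts inside and a round orange lid; loose, about 0.25 kg. Body 48 x 48 mm with upright flat sides (edges rounded 4 mm) from its foot to 84 mm up, round neck above; 113 mm tall with the lid on. This point: on the jar's axis, half-way up, 56.5 mm above its foot; x and y axes square to the flat sides, z up.
- jar: The same jar: origin at the centre of its underside, z up, x and y square to its flat sides. It can be gripped on two opposite flat sides, 70 to 80 mm above the foot (lower down a gripper body may meet the lid), or by the lid. Standing loose on the worktop it would spin along with the lid; in the block it cannot.
- jar_foot (a point): Centre of the jar's underside.
- jar_mouth (a point): Centre of the jar's mouth, 110 mm above its foot: top face of the black seal ring. The springy seal presses the closed lid up against its thread with about 12 N and rises 2.5 mm when the lid comes free.
- lid_mid (a point): Round orange ribbed twist-off lid, 47 mm across, 22.5 mm tall, 35 g, a separate part held on the jar by two thread lugs. This point: on its axis, half-way up; z up. Closed, it is 101.5 mm above the jar's foot (lower edge of the lid 90.5 mm, top 113 mm).
- lid: The lid: origin on its axis at its lower edge, z up. Tight: it takes about 0.3 N m to turn, and does not rise while turned. While it is locked, lifting it lifts the jar. Its lower edge is clear of the mouth once lifted about 22 mm.
- lid_mark (a point): Outer end of the white line on the lid's top, 22 mm from its axis; on the jar's +x side when closed. The lid lets go once turned about 57 degrees anticlockwise from above relative to the jar (the jar may first turn up to 10 degrees in its socket), springs up 2.5 mm, and lifts straight off anywhere from there to about 140 degrees, where it meets a stop.
- socket_floor (a point): Centre of the floor of the bracing block's square socket, 10 mm above the worktop; x and y axes square to the socket's walls, z up. The jar's foot rests here. Beware: a fixed cooker hood hangs over the hob left of the work (y over 0.24, x over 0.45, underside 0.69 m above the worktop); draw a raised elbow back before swinging from the hob side to the work.
- socket_mouth (a point): Centre of the socket's opening, 42 mm above the worktop. Pale wooden block 88 x 88 mm, its top 42 mm above the worktop, fixed, on a dark base plate 116 x 100 x 6 mm. The socket is 52 x 52 mm and 32 mm deep, with a 4 mm chamfer round its mouth; the jar fits in any of its four quarter turns.
- salt_shaker: Salt shaker, 44 x 44 x 90 mm, loose bystander; origin at the centre of its underside.
- egg_timer: Red and white egg timer, 56 x 56 x 56 mm, loose bystander; origin at the centre of its underside.
- teaspoon: Teaspoon, 130 x 27 x 11 mm, lying flat, loose bystander; origin at its centre, on its underside; x along its length.
There are look-alikes about, which are no part of the job. There is more than one size of the lid; the job needs the smallest. What is shaped like the jar but purple is not meant.

How it is judged:
By the outcome, as a careful person would: the job done as asked, in the order asked, and still so for the second after the job is handed in, while the arm keeps its last pose, push and grip.
It also fails if it takes over 48 s, if anything falls off the work surface, if the arm or the gripper's body presses on something with over 40 N, if the wrist force passes 120 N, or if a joint passes its speed limit or range.

## Working session

There is one attempt and no reset: what is moved stays moved. The work goes in short steps, Python scripts to look and compute and a tool call to move; the robot and the scene stay as the last step left them, time stands still between calls to the robot, and variables do not carry over. Pictures are saved under pics/ and viewed, about 8 in all and at most 12, crops included, and the job is handed in when it is done.

Besides the shell and the picture viewer there is one more tool, called after "Call:" as name(argument=value, ...), one argument or row to a line, values as JSON. move_arm: Moves the arm, as the interface text tells. Its arguments: {"type":"object","properties":{"deltas":{"type":"array"},"force":{"type":"number"}},"required":["deltas"]}

```bash
mkdir -p pics; python3 - <<'E'
from station import *
import cv2,numpy as np
for n in("side","top"):
    im=get_image(n); cv2.imwrite(f"pics/{n}0.png",cv2.resize(im[:,:,::-1],(800,600),interpolation=cv2.INTER_CUBIC)); np.save(f"pics/{n}0.npy",im)
    p=camera_params(n); print(n,{k:np.round(v,4).tolist() if hasattr(v,'__len__') and not isinstance(v,str) else v for k,v in p.items()})
print(get_obs())
E
```

```text
side {'camera_matrix': [[481.8465, 0.0, 257.782], [0.0, 481.8465, 189.2274], [0.0, 0.0, 1.0]], 'extrinsics': [[-0.9905, -0.0414, 0.1313, 0.7177], [0.1368, -0.407, 0.9031, 0.8033], [0.016, 0.9125, 0.4087, 0.4773], [0.0, 0.0, 0.0, 1.0]]}
top {'camera_matrix': [[357.4361, 0.0, 250.1036], [0.0, 357.4361, 186.0731], [0.0, 0.0, 1.0]], 'extrinsics': [[0.0104, 0.9986, -0.0521, 0.5312], [-0.9998, 0.0094, -0.019, -0.0197], [-0.0185, 0.0523, 0.9985, 0.9382], [0.0, 0.0, 0.0, 1.0]]}
{'t': 0.1, 'q': array([-1.23298036e+00,  5.33038042e-02,  1.61416864e+00, -7.01355436e-06,
        1.47597957e+00, -1.18996783e-01]), 'dq': array([-0.00085907, -0.00085993, -0.00350142,  0.00031558,  0.0005666 ,
        0.00069604]), 'effort': array([-9.43348714e-04, -3.94901955e+01, -3.71362531e+01, -2.04887519e-04,
        3.93845068e-03, -2.52885252e-05]), 'tool_pos': array([ 0.27550918, -0.56042275,  0.25517073]), 'tool_rot': array([-3.05820093e+00, -7.10919625e-01,  3.29619679e-04]), 'contact_force': array([-0.11644813, -1.08538949,  0.1415573 ]), 'wrist_torque': array([-0.02035564, -0.03815482,  0.03884025]), 'opening': 0.08530156316208626}
```

View pics/side0.png

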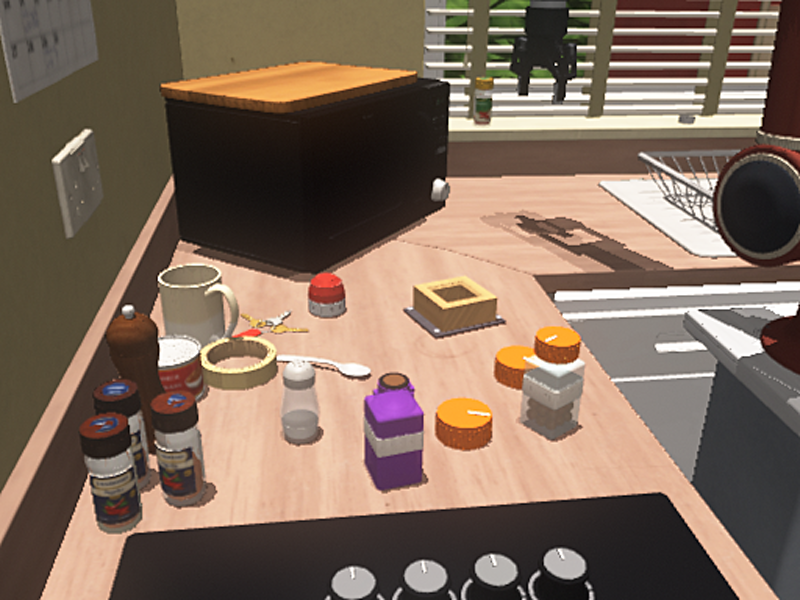

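View pics/top0.png

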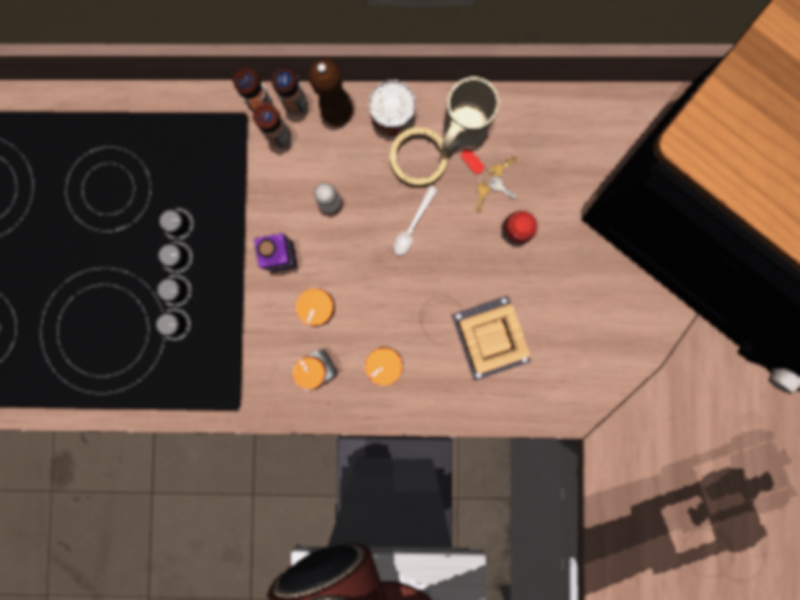

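Side view: the clear jar with lid is at (552,385), and the loose larger lids at (517,365) and (464,423). The purple look-alike is at (393,440) and the block at (455,305). In the top view the jar lid is at (309,373), the loose lids at (314,307) and (384,366), the purple jar at (273,250) and the block at (492,338). The clear glass jar with its lid on fits the description. I'll confirm it in an enlarged crop.

```bash
python3 - <<'E'
import cv2,numpy as np
s=np.load("pics/side0.npy");t=np.load("pics/top0.npy")
# (img,x0,y0,w,h) 50x37.5 *8 -> 400x300
def c(im,x,y,w,h):return cv2.resize(im[y:y+h,x:x+w],(400,300),interpolation=cv2.INTER_CUBIC)
a=np.vstack([np.hstack([c(s,305,205,100,75),c(s,250,165,80,60)]),np.hstack([c(t,180,215,48,36),c(t,280,186,72,54)])])
cv2.imwrite("pics/crop1.png",a[:,:,::-1])
E
```

```text
(no output)
```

View pics/crop1.png

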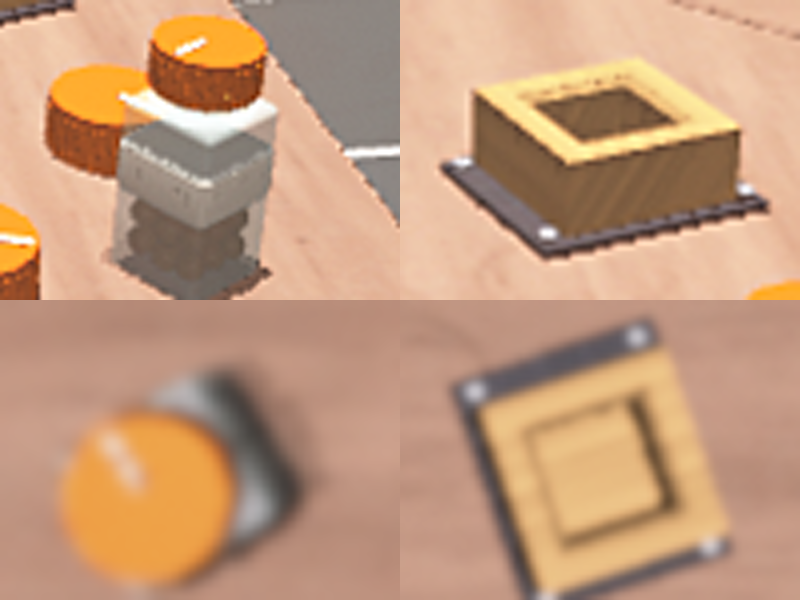

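The crop confirms the clear-glass jar, standing upright with the small lid on it and the white mark. Side jar crop: lid top at (208,48), shoulder corners at (120,97), (278,100) and (210,143). The block's top corners are clear in both views.

```bash
cat > h.py <<'E'
import numpy as np
from station import *
from scipy.optimize import least_squares
P={n:camera_params(n) for n in("side","top")}
def ray(n,uv):
    K=P[n]["camera_matrix"];E=P[n]["extrinsics"];d=np.linalg.solve(K,[uv[0],uv[1],1.])*[1,-1,-1]
    return E[:3,3],E[:3,:3]@d
def atz(n,uv,z):
    o,d=ray(n,uv);return o+d*(z-o[2])/d[2]
def proj(n,X):
    E=P[n]["extrinsics"];c=(np.asarray(X)-E[:3,3])@E[:3,:3]*[1,-1,-1];q=c@P[n]["camera_matrix"].T
    return q[...,:2]/q[...,2:]
def tri(ps):
    f=lambda X:np.concatenate([proj(n,X)-uv for n,uv in ps])
    r=least_squares(f,[.5,0,.1]);return r.x,np.abs(r.fun).max()
def cr(x0,y0,s,u,v):return ((u+.5)/s-.5+x0,(v+.5)/s-.5+y0)
E
python3 - <<'E'
from h import *
np.set_printoptions(precision=4,suppress=True)
SJ=lambda u,v:cr(305,205,4,u,v);SB=lambda u,v:cr(250,165,5,u,v);TJ=lambda u,v:cr(180,215,25/3,u,v);TB=lambda u,v:cr(280,186,50/9,u,v)
print("lid",tri([("side",SJ(208,48)),("top",TJ(150,197))]))
print("mark out",tri([("side",SJ(178,52)),("top",TJ(103,132))]))
c=[]
S=[(73,90),(240,58),(340,130),(170,163)]
T=[(80,105),(265,45),(330,230),(145,298)]
# top-view: list in same world corners -> match by best assignment
sw=[atz("side",SB(*s),.042) for s in S];tw=[atz("top",TB(*t),.042) for t in T]
for s,w in zip(S,sw):
    j=np.argmin([np.linalg.norm(w-x) for x in tw]);X,e=tri([("side",SB(*s)),("top",TB(*T[j]))]);print("blk",X,e);c.append(X)
c=np.array(c);print("centre",c.mean(0),"sideonly",np.mean(sw,0),"toponly",np.mean(tw,0))
for W in(np.array(sw),np.array(tw),c):print([round(np.degrees(np.arctan2(*(W[(i+1)%4]-W[i])[1::-1]))%90,1) for i in range(4)],[round(np.linalg.norm(W[(i+1)%4]-W[i]),4) for i in range(4)])
J=np.array([atz("side",SJ(*s),.084) for s in[(120,97),(210,143),(278,100)]]);print("jar shoulder",J,"mid",(J[0]+J[2])/2)
for a,b in((0,1),(1,2)):d=J[b]-J[a];print(np.degrees(np.arctan2(d[1],d[0]))%90,np.linalg.norm(d))
F=[atz("side",SJ(*s),0) for s in[(112,258),(190,298),(268,270)]];print("foot",np.array(F))
print("lid by z: ",atz("side",SJ(208,48),.113),atz("top",TJ(150,197),.113))
E
```

```text
lid (array([0.451 , 0.1169, 0.1088]), np.float64(0.7017816085079005))
mark out (array([0.4687, 0.1294, 0.1144]), np.float64(0.9031722382134717))
blk [ 0.5592 -0.1955  0.0414] 0.6107750370368592
blk [ 0.4759 -0.2241  0.0419] 0.9064358801179822
blk [ 0.4464 -0.1423  0.0399] 0.15227137207753572
blk [ 0.5304 -0.1123  0.0419] 0.998612325126345
centre [ 0.503  -0.1685  0.0413] sideonly [ 0.502  -0.1667  0.042 ] toponly [ 0.5047 -0.1688  0.042 ]
[np.float64(19.5), np.float64(17.2), np.float64(17.8), np.float64(19.8)] [np.float64(0.0893), np.float64(0.0897), np.float64(0.0853), np.float64(0.0872)]
[np.float64(18.5), np.float64(19.3), np.float64(20.7), np.float64(18.9)] [np.float64(0.0875), np.float64(0.0874), np.float64(0.0882), np.float64(0.0908)]
[np.float64(18.9), np.float64(19.9), np.float64(19.7), np.float64(19.1)] [np.float64(0.088), np.float64(0.0869), np.float64(0.0892), np.float64(0.0881)]
jar shoulder [[0.484  0.1104 0.084 ]
 [0.4584 0.1521 0.084 ]
 [0.4178 0.1203 0.084 ]] mid [0.4509 0.1154 0.084 ]
31.657393214112403 0.048887257433269
38.07179717060043 0.051542462373918886
foot [[0.4794 0.1061 0.    ]
 [0.4545 0.1399 0.    ]
 [0.4134 0.1231 0.    ]]
lid by z:  [0.4531 0.1247 0.113 ] [0.453  0.1157 0.113 ]
```

```bash
cat >> h.py <<'E'
from scipy.spatial.transform import Rotation as R
def plan(x,y,z,yaw):
    """deltas to TCP at x,y,z, tool down with tool x at world yaw (deg)"""
    o=get_obs();M=R.from_rotvec(o["tool_rot"]).as_matrix()
    y0=np.degrees(np.arctan2(M[1,0],M[0,0]));tilt=np.degrees(np.arccos(-M[2,2]))
    d=M.T@(np.array([x,y,z])-o["tool_pos"]);t=-((yaw-y0+180)%360-180)
    print("t %.2f pos %s yaw %.2f tilt %.2f q6 %.2f F %s open %.4f"%(o["t"],o["tool_pos"].round(4),y0,tilt,o["q"][5],o["contact_force"].round(1),o["opening"]))
    print("delta",d.round(4),"turn %.1f"%t)
E
python3 - <<'E'
from h import *
SJ=lambda u,v:cr(305,205,4,u,v);TJ=lambda u,v:cr(180,215,25/3,u,v)
print(tri([("side",SJ(208,42)),("top",TJ(150,197))]),ctrl.tip_reach,[a for a in dir(ctrl) if a[0]!='_'])
plan(.452,.117,.22,35)
E
```

```text
(array([0.45113882, 0.11645825, 0.11142318]), np.float64(0.7340677878699466)) 0.025 ['MotionError', 'tip_reach']
t 0.10 pos [ 0.2755 -0.5604  0.2552] yaw 26.17 tilt 0.11 q6 -0.12 F [-0.1 -1.1  0.1] open 0.0853
delta [ 0.4572 -0.53    0.0362] turn -8.8
```

Call:
move_arm(
  deltas=[1,0.457,-0.53,0,-9,1,0.457,-0.53,0,-9,1,0.457,-0.53,0,-9,1,0.457,-0.53,0,-9,1,0.457,-0.53,0,-9,1,0.457,-0.53,0,-9,1,0.457,-0.53,0,-9,1,0.457,-0.53,0,-9,1,0.457,-0.53,0,-9,1,0.457,-0.53,0,-9],
  force=60,
)

```text
t: 1.1
tool_pos: [0.4013, -0.075, 0.256]
tool_rot: [-2.993, -0.948, -0.001]
contact_force: [2.0, -0.7, -0.6]
opening: 0.0853
```

```bash
python3 -c "
from h import *
plan(.4515,.1165,.22,35)"
```

```text
t 1.10 pos [ 0.4013 -0.075   0.256 ] yaw 35.14 tilt 0.09 q6 0.59 F [ 2.  -0.7 -0.6] open 0.0853
delta [ 0.1513 -0.1276  0.0363] turn 0.1
```

Call:
move_arm(
  deltas=[1,0.151,-0.128,0.04,0,1,0.151,-0.128,0.04,0,1,0.151,-0.128,0.04,0,1,0.151,-0.128,0.04,0,1,0.151,-0.128,0.04,0,1,0.151,-0.128,0.04,0,1,0.151,-0.128,0.04,0],
)

```text
t: 1.8
tool_pos: [0.451, 0.1159, 0.2163]
tool_rot: [-2.994, -0.947, 0.0]
contact_force: [0.4, 0.4, -0.3]
opening: 0.0852
```

```bash
python3 - <<'E'
from h import *
import cv2
plan(.4515,.1165,.081,35)
s=get_image("side")
def c(im,x,y,w,h):return cv2.resize(im[y:y+h,x:x+w],(w*5,h*5),interpolation=cv2.INTER_CUBIC)
a=c(s,290,125,130,115)
cv2.imwrite("pics/hover.png",a[:,:,::-1])
E
```

```text
t 1.80 pos [0.451  0.1159 0.2163] yaw 35.11 tilt 0.07 q6 1.05 F [ 0.4  0.4 -0.3] open 0.0852
delta [0.0007 0.     0.1353] turn 0.1
```

View pics/hover.png

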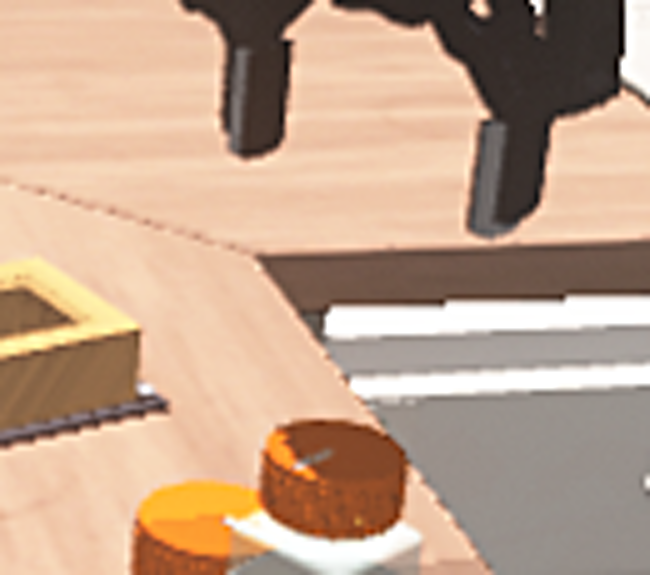

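Side hover crop: finger pad tips at (247,150) and (490,232), straddling the lid at (333,455), with the jaws square to the jar's flats. Descending.

Call:
move_arm(
  deltas=[1,0.0,0,0.04,0,1,0.0,0,0.08,0,1,0.0,0,0.115,0,1,0.0,0,0.135,0,1,0.0,0,0.135,0,1,0.0,0,0.135,0],
)

```text
t: 2.45
tool_pos: [0.4517, 0.1146, 0.0824]
tool_rot: [-2.996, -0.942, -0.002]
contact_force: [0.5, -0.3, -0.4]
opening: 0.0856
```

```bash
python3 - <<'E'
from h import *
print(proj("side",[.451,.116,.2]),"seen tips mid 363.6 163.2")
plan(.4515,.1165,.081,35)
E
```

```text
[361.57677174 165.59832034] seen tips mid 363.6 163.2
t 2.45 pos [0.4517 0.1146 0.0824] yaw 34.92 tilt 0.10 q6 1.05 F [ 0.5 -0.3 -0.4] open 0.0856
delta [ 0.0009 -0.0016  0.0014] turn -0.1
```

Call:
move_arm(
  deltas=[0.4,0,-0.0015,0.001,0,-1,0,-0.0015,0.001,0,-1,0,-0.0015,0.001,0,-1,0,-0.0015,0.001,0,-1,0,-0.0015,0.001,0,-1,0,-0.0015,0.001,0,-1,0,-0.0015,0.001,0,-1,0,-0.0015,0.001,0,-1,0,-0.0015,0.001,0,-1,0,-0.0015,0.001,0],
  force=60,
)

```text
t: 3.45
tool_pos: [0.452, 0.1161, 0.0833]
tool_rot: [-2.996, -0.943, -0.006]
contact_force: [-2.7, -0.3, 6.6]
opening: 0.0474
```

```bash
python3 - <<'E'
from h import *
plan(.4515,.1165,.22,35)
E
```

```text
t 3.45 pos [0.452  0.1161 0.0833] yaw 34.94 tilt 0.22 q6 1.05 F [-2.7 -0.3  6.6] open 0.0474
delta [ 0.0004 -0.0005 -0.1367] turn -0.1
```

Gripped: the opening is 47.4 mm against the 48 mm body. Lifting.

Call:
move_arm(
  deltas=[-1,0,0,-0.01,0,-1,0,0,-0.03,0,-1,0,0,-0.06,0,-1,0,0,-0.09,0,-1,0,0,-0.11,0,-1,0,0,-0.11,0,-1,0,0,-0.11,0],
)

```text
t: 4.15
tool_pos: [0.4513, 0.116, 0.1931]
tool_rot: [-2.996, -0.943, -0.006]
contact_force: [0.1, 0.0, -2.5]
opening: 0.0472
```

```bash
python3 - <<'E'
from h import *
plan(.5035,-.1685,.19,19.2)
E
```

```text
t 4.15 pos [0.4513 0.116  0.1931] yaw 34.94 tilt 0.22 q6 1.05 F [ 0.1  0.  -2.5] open 0.0472
delta [-0.1202  0.2631  0.0029] turn 15.7
```

Call:
move_arm(
  deltas=[-1,-0.01,0.02,0,1,-1,-0.025,0.055,0,3,-1,-0.04,0.09,0,5,-1,-0.056,0.125,0,7,-1,-0.072,0.16,0,9,-1,-0.088,0.195,0,12,-1,-0.105,0.23,0,14,-1,-0.115,0.252,0,15.7,-1,-0.12,0.263,0,15.7,-1,-0.12,0.263,0,15.7],
)

```text
t: 5.15
tool_pos: [0.5029, -0.1689, 0.1911]
tool_rot: [-3.095, -0.523, -0.002]
contact_force: [0.3, 0.4, -3.0]
opening: 0.047
```

```bash
python3 - <<'E'
from h import *
import cv2
plan(.5035,-.1685,.15,19.2)
E
```

```text
t 5.15 pos [ 0.5029 -0.1689  0.1911] yaw 19.18 tilt 0.17 q6 0.77 F [ 0.3  0.4 -3. ] open 0.0470
delta [ 0.0006 -0.      0.0411] turn -0.0
```

Call:
move_arm(
  deltas=[-1,0.0005,0,0.015,0,-1,0.0005,0,0.035,0,-1,0.0005,0,0.052,0,-1,0.0005,0,0.052,0,-1,0.0005,0,0.052,0,-1,0.0005,0,0.052,0],
)

```text
t: 5.75
tool_pos: [0.5039, -0.1681, 0.1399]
tool_rot: [-3.095, -0.524, -0.004]
contact_force: [1.0, 0.3, -2.0]
opening: 0.0473
```

```bash
python3 - <<'E'
from h import *
import cv2
plan(.5035,-.1685,.093,19.2)
s=get_image("side")
cv2.imwrite("pics/pre.png",cv2.resize(s[120:215,230:350],(800,633),interpolation=cv2.INTER_CUBIC)[:600,:,::-1])
E
```

```text
t 5.75 pos [ 0.5039 -0.1681  0.1399] yaw 19.23 tilt 0.18 q6 0.77 F [ 1.   0.3 -2. ] open 0.0473
delta [-0.0006  0.0003  0.0469] turn 0.0
```

View pics/pre.png

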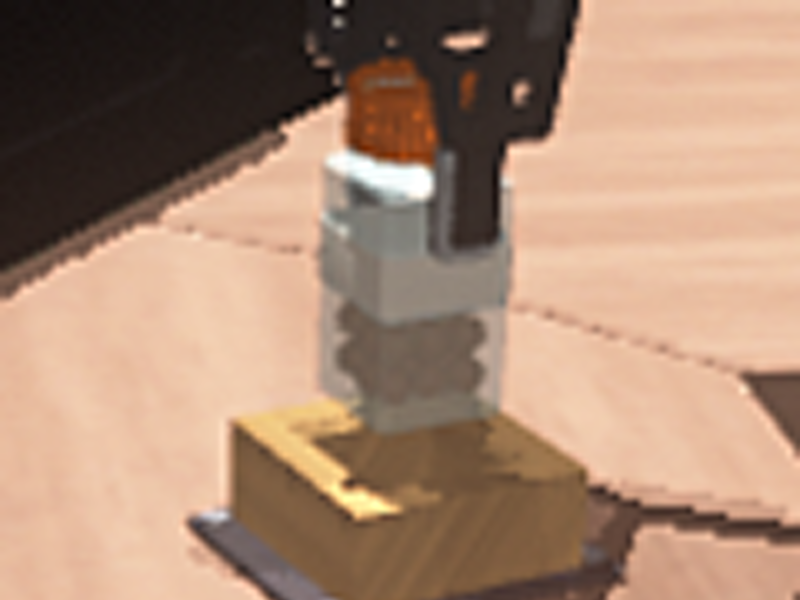

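The crop shows the jar upright in the gripper above the socket. The jar's front foot corner is at (380,432), with silhouette edges at x = 322 and 502. The block's front, right and left corners are at (360,520), (583,468) and (232,420). I'll compare these with their predicted positions.

```bash
python3 - <<'E'
from h import *
np.set_printoptions(precision=1,suppress=True)
def sq(c,yaw,h,z):
    a=np.radians(yaw);M=np.array([[np.cos(a),-np.sin(a)],[np.sin(a),np.cos(a)]])
    return np.c_[np.array([[1,1],[1,-1],[-1,-1],[-1,1]])*h@M.T+c,[z]*4]
f=lambda X:(proj("side",X)-[230,120]+.5)*800/120-.5
print("block",f(sq([.5035,-.1685],19.2,.044,.042)))
print("foot",f(sq([.5039,-.1681],19.2,.024-.0012,.0566)))
print("shoulder",f(sq([.5039,-.1681],19.2,.024-.0012,.0566+.084)))
c=np.array([.5039,-.1681,.0566])
for k in range(3):e=np.eye(3)[k]*.001;print("px/mm",k,(f(c+e)-f(c)))
E
```

```text
block [[353.6 516.7]
 [226.1 418.1]
 [446.  376.7]
 [583.8 469. ]]
foot [[378.4 440.2]
 [310.6 391. ]
 [426.5 369.4]
 [497.1 416.9]]
shoulder [[389.1 196.8]
 [318.7 154.5]
 [438.1 136.4]
 [511.5 177.2]]
px/mm 0 [-2.9  0.1]
px/mm 1 [0.6 1.2]
px/mm 2 [ 0.1 -2.7]
```

The jar and block residuals agree to within about 1 mm sideways. Descending gently while watching the force.

Call:
move_arm(
  deltas=[-1,0,0,0.005,0,-1,0,0,0.01,0,-1,0,0,0.013,0,-1,0,0,0.016,0,-1,0,0,0.019,0,-1,0,0,0.021,0,-1,0,0,0.021,0],
)

```text
t: 6.5
tool_pos: [0.5039, -0.1682, 0.1188]
tool_rot: [-3.095, -0.524, -0.004]
contact_force: [-0.4, -0.2, -2.9]
opening: 0.0476
```

Call:
move_arm(
  deltas=[-1,0,0,0.003,0,-1,0,0,0.006,0,-1,0,0,0.009,0,-1,0,0,0.012,0,-1,0,0,0.014,0,-1,0,0,0.014,0],
)

```text
t: 7.1
tool_pos: [0.5036, -0.1681, 0.1042]
tool_rot: [-3.095, -0.524, -0.002]
contact_force: [-0.4, 0.9, -2.6]
opening: 0.0469
```

Call:
move_arm(
  deltas=[-1,0,0,0.003,0,-1,0,0,0.006,0,-1,0,0,0.008,0,-1,0,0,0.009,0,-1,0,0,0.01,0,-1,0,0,0.011,0,-1,0,0,0.011,0],
)

```text
t: 7.8
tool_pos: [0.5038, -0.1681, 0.0935]
tool_rot: [-3.095, -0.524, -0.003]
contact_force: [-0.9, 0.2, -1.0]
opening: 0.0473
```

Call:
move_arm(
  deltas=[-1,0,0,0.001,0,-1,0,0,0.0015,0,-1,0,0,0.002,0,-1,0,0,0.002,0],
)

```text
t: 8.2
tool_pos: [0.504, -0.1681, 0.0935]
tool_rot: [-3.095, -0.524, -0.002]
contact_force: [-5.8, 3.4, 9.4]
opening: 0.0471
```

The jar has bottomed: TCP z is stuck at 0.0935, which is 10 mm above the pick height, with 9 N. Releasing and rising to the lid.

Call:
move_arm(
  deltas=[0,0,0,-0.0005,0,0.6,0,0,-0.0005,0,1,0,0,-0.0005,0,1,0,0,-0.0005,0,1,0,0,-0.0005,0,1,0,0,-0.0005,0,1,0,0,-0.0015,0,1,0,0,-0.015,0,1,0,0,-0.0285,0,1,0,0,-0.0285,0],
)

```text
t: 9.2
tool_pos: [0.506, -0.1691, 0.1257]
tool_rot: [3.097, 0.525, 0.01]
contact_force: [1.0, 0.0, 0.4]
opening: 0.0854
```

```bash
python3 - <<'E'
from h import *
import cv2
plan(.504,-.1682,.122,19.2)
s=get_image("side")
cv2.imwrite("pics/seat.png",cv2.resize(s[120:215,230:350],(800,633),interpolation=cv2.INTER_CUBIC)[:600,:,::-1])
E
```

```text
t 9.20 pos [ 0.506  -0.1691  0.1257] yaw 19.23 tilt 0.37 q6 0.77 F [1.  0.  0.4] open 0.0854
delta [-0.0016 -0.0015  0.0037] turn 0.0
```

View pics/seat.png

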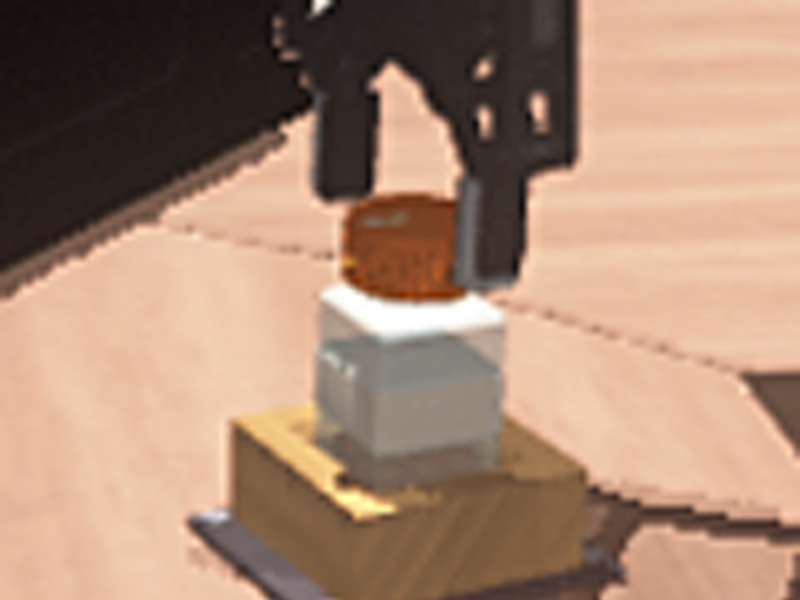

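The jar is upright and well down in the socket, with the lid at (405,245) between the open fingers. The left tip at (342,195) and right tip at (490,285) are above the shoulder. Centring and gripping the lid.

Call:
move_arm(
  deltas=[1,-0.0016,-0.0015,0.002,0,1,-0.0016,-0.0015,0.0035,0,0.4,-0.0016,-0.0015,0.0035,0,-1,-0.0016,-0.0015,0.0035,0,-1,-0.0016,-0.0015,0.0035,0,-1,-0.0016,-0.0015,0.0035,0,-1,-0.0016,-0.0015,0.0035,0,-1,-0.0016,-0.0015,0.0035,0,-1,-0.0016,-0.0015,0.0035,0,-1,-0.0016,-0.0015,0.0035,0],
  force=70,
)

```text
t: 10.25
tool_pos: [0.5034, -0.168, 0.1211]
tool_rot: [-3.097, -0.525, -0.008]
contact_force: [-0.0, -0.2, 1.2]
opening: 0.0452
```

Lid gripped at 45.2 mm. Twisting anticlockwise, which is a negative turn because tool z points down.

Call:
move_arm(
  deltas=[-1,0,0,0,-3,-1,0,0,0,-7,-1,0,0,0,-12,-1,0,0,0,-17,-1,0,0,0,-22,-1,0,0,0,-27,-1,0,0,0,-32,-1,0,0,0,-36,-1,0,0,0,-40,-1,0,0,0,-40],
)

```text
t: 11.25
tool_pos: [0.5036, -0.1682, 0.1211]
tool_rot: [2.73, 1.551, 0.008]
contact_force: [-0.7, 0.6, 1.6]
opening: 0.0454
```

```bash
python3 -c "
from h import *
plan(.5035,-.168,.121,109)
print(get_obs()['wrist_torque'].round(3))"
```

```text
t 11.25 pos [ 0.5036 -0.1682  0.1211] yaw 59.22 tilt 0.31 q6 0.07 F [-0.7  0.6  1.6] open 0.0454
delta [ 0.0001 -0.0002  0.0001] turn -49.8
[-0.104 -0.019  0.009]
```

Call:
move_arm(
  deltas=[-1,0,0,0,-4,-1,0,0,0,-9,-1,0,0,0,-14,-1,0,0,0,-19,-1,0,0,0,-24],
)

```text
t: 11.75
tool_pos: [0.5038, -0.1686, 0.1216]
tool_rot: [2.344, 2.085, 0.007]
contact_force: [-0.4, -1.1, 3.2]
opening: 0.0455
```

```bash
python3 -c "
from h import *
plan(.5035,-.168,.121,109)
print(get_obs()['wrist_torque'].round(3))"
```

```text
t 11.75 pos [ 0.5038 -0.1686  0.1216] yaw 83.29 tilt 0.35 q6 -0.35 F [-0.4 -1.1  3.2] open 0.0455
delta [ 0.0006 -0.0004  0.0006] turn -25.7
[-0.208  0.058 -0.148]
```

Call:
move_arm(
  deltas=[-1,0,0,0,-4,-1,0,0,0,-9,-1,0,0,0,-14,-1,0,0,0,-19,-1,0,0,0,-22,-1,0,0,0,-22],
)

```text
t: 12.35
tool_pos: [0.5047, -0.169, 0.1228]
tool_rot: [1.903, 2.49, 0.006]
contact_force: [0.2, -0.2, 5.3]
opening: 0.0457
```

```bash
python3 - <<'E'
from h import *
import cv2
plan(.5035,-.168,.121,109)
print(get_obs()['wrist_torque'].round(3))
s=get_image("side")
cv2.imwrite("pics/twist.png",cv2.resize(s[120:215,230:350],(800,633),interpolation=cv2.INTER_CUBIC)[:600,:,::-1])
E
```

```text
t 12.35 pos [ 0.5047 -0.169   0.1228] yaw 105.22 tilt 0.48 q6 -0.73 F [ 0.2 -0.2  5.3] open 0.0457
delta [ 0.0013 -0.0009  0.0018] turn -3.8
[-0.008 -0.005 -0.005]
```

View pics/twist.png

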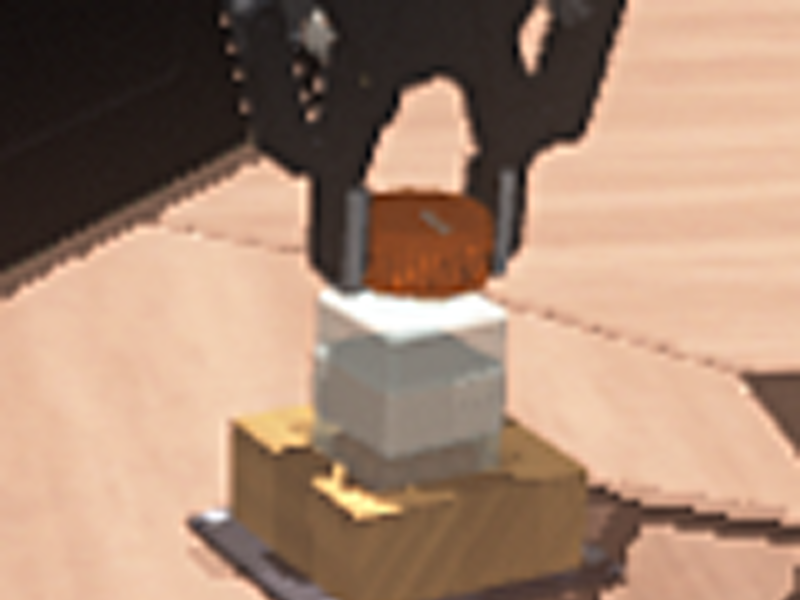

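The lid mark has moved from (385,218) to (435,222). The jar is unmoved and seated, and the lid has risen about 2 mm with torque near zero, so the thread has let go. Lifting straight up slowly.

Call:
move_arm(
  deltas=[-1,0,0,-0.001,0,-1,0,0,-0.002,0,-1,0,0,-0.003,0,-1,0,0,-0.004,0,-1,0,0,-0.005,0,-1,0,0,-0.006,0,-1,0,0,-0.006,0],
)

```text
t: 13.1
tool_pos: [0.5046, -0.169, 0.1288]
tool_rot: [1.904, 2.489, 0.006]
contact_force: [0.0, 0.2, -0.4]
opening: 0.0454
```

```bash
python3 -c "
from h import *
plan(.504,-.1684,.164,105.2)"
```

```text
t 13.10 pos [ 0.5046 -0.169   0.1288] yaw 105.17 tilt 0.48 q6 -0.73 F [ 0.   0.2 -0.4] open 0.0454
delta [ 0.0006 -0.0002 -0.0352] turn -0.0
```

Call:
move_arm(
  deltas=[-1,0,0,-0.004,0,-1,0,0,-0.008,0,-1,0,0,-0.012,0,-1,0,0,-0.017,0,-1,0,0,-0.022,0,-1,0,0,-0.027,0,-1,0,0,-0.031,0,-1,0,0,-0.034,0,-1,0,0,-0.034,0,-1,0,0,-0.034,0],
)

```text
t: 14.1
tool_pos: [0.5043, -0.1689, 0.1627]
tool_rot: [1.904, 2.49, 0.006]
contact_force: [-0.0, 0.1, -0.5]
opening: 0.0459
```

```bash
python3 - <<'E'
from h import *
import cv2
plan(.5046,-.169,.163,105.2)
print(get_obs()['dq'].round(3))
s=get_image("side");t=get_image("top")
a=cv2.resize(s[110:210,235:345],(440,400),interpolation=cv2.INTER_CUBIC);b=cv2.resize(t[175:265,265:355],(360,400),interpolation=cv2.INTER_CUBIC)
cv2.imwrite("pics/end.png",np.hstack([a,b])[:,:,::-1])
E
```

```text
t 14.10 pos [ 0.5043 -0.1689  0.1627] yaw 105.17 tilt 0.47 q6 -0.73 F [-0.   0.1 -0.5] open 0.0459
delta [-0.0002  0.0003 -0.0003] turn -0.0
[-0.     0.004  0.005 -0.001 -0.    -0.   ]
```

View pics/end.png

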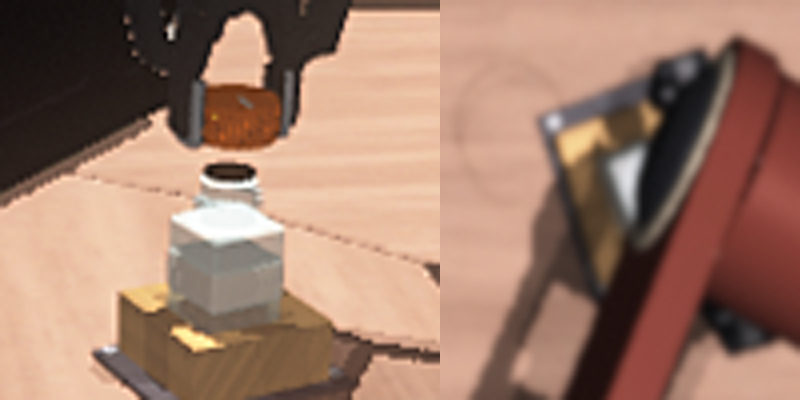

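The side crop shows the lid off and level above the open mouth, with the jar seated. The lid at about x=242 looks a little right of the mouth at x=230. I'll check with an enlarged crop and projections.

```bash
python3 - <<'E'
from h import *
import cv2
s=get_image("side"); np.save("pics/end.npy",s)
x0,y0,k=265,115,10
f=lambda X:(proj("side",X)-[x0,y0]+.5)*k-.5
np.set_printoptions(precision=0,suppress=True)
th=np.linspace(0,2*np.pi,73)
def ring(c,r,z):
    p=f(np.c_[c[0]+r*np.cos(th),c[1]+r*np.sin(th),0*th+z]);return p
c=(.5043,-.1689)
for n,r,z in(("lid bottom",.0235,.1425),("lid top",.0235,.165),("mouth r20",.02,.12)):
    p=ring(c,r,z);print(n,"x",p[:,0].min(),p[:,0].max(),"y",p[:,1].min(),p[:,1].max(),"ctr",f(np.array([*c,z])))
im=cv2.resize(s[y0:y0+60,x0:x0+60],None,fx=k,fy=k,interpolation=cv2.INTER_CUBIC)
cv2.imwrite("pics/endc.png",im[:,:,::-1])
for e in np.eye(3)*.001:print(f(np.array([*c,.15])+e)-f(np.array([*c,.15])))
E
```

```text
lid bottom x 160.90631997408263 378.3285869199717 y 255.15022536892684 325.21914331037846 ctr [270. 289.]
lid top x 164.62099229346063 383.99369606028256 y 157.1030370700792 223.6606948440574 ctr [274. 190.]
mouth r20 x 173.285011252902 356.6756515892082 y 356.7844681091735 419.28602414402275 ctr [265. 387.]
[-5.  0.]
[1. 1.]
[ 0. -4.]
```

View pics/endc.png

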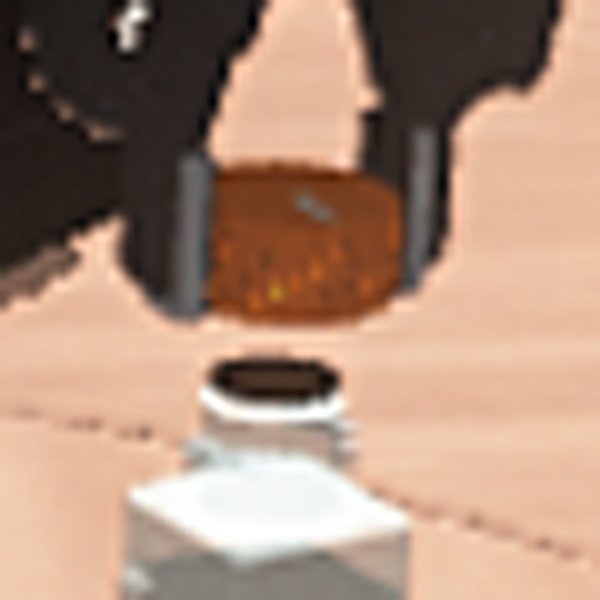

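Enlarged view: the lid spans x 210–403, with its left edge behind a pad. The mouth ellipse spans x 208–340, centre 274, against 265 predicted, so the camera bias is about +9 px. I'll fit the lid's lower rim and the mouth ellipse numerically.

```bash
python3 - <<'E'
from h import *
import cv2
s=np.load("pics/end.npy").astype(int)
k=6
S=cv2.resize(s[115:175,265:325].astype(np.uint8),None,fx=k,fy=k,interpolation=cv2.INTER_CUBIC)
hsv=cv2.cvtColor(S,cv2.COLOR_RGB2HSV);m=((hsv[...,0]<15)&(hsv[...,1]>150)&(hsv[...,2]>60)&(np.arange(S.shape[0])[:,None]<205))
ys,xs=np.where(m);print("orange x",xs.min()/k*10,xs.max()/k*10,"y",ys.min()/k*10,ys.max()/k*10)
to=lambda p:(p+.5)/k-.5+[265,115]
cols=np.arange(132,236,4);bot=np.array([[c,np.where(m[:,c])[0].max()+.5] for c in cols if m[:,c].any()])
B=to(bot);th=np.linspace(0,2*np.pi,361)
def low(x,y,z,r,u,sgn=1):
    p=proj("side",np.c_[x+r*np.cos(th),y+r*np.sin(th),0*th+z]);mid=p[:,1].mean();q=p[p[:,1]*sgn>mid*sgn];q=q[np.argsort(q[:,0])];return np.interp(u,q[:,0],q[:,1])
r=least_squares(lambda v:low(v[0],-.1689,v[1],.0235,B[:,0])-B[:,1],[.503,.1425]);print("lid rim x,z",r.x,"rms",np.sqrt((r.fun**2).mean()))
# mouth: dark blob
g=S.max(2);d=((g<90)&(np.arange(S.shape[0])[:,None]>205)&(np.arange(S.shape[0])[:,None]<255)&(np.arange(S.shape[1])>110)&(np.arange(S.shape[1])<220)).astype(np.uint8)
n,l,st,ce=cv2.connectedComponentsWithStats(d);i=1+np.argmax(st[1:,4]);print("mouth blob",st[i]*10/k,to(ce[i]))
print("mouth centre at z .12,.1225:",atz("side",to(ce[i]),.12),atz("side",to(ce[i]),.1225))
E
```

```text
orange x 208.33333333333331 401.66666666666663 y 163.33333333333331 321.66666666666663
lid rim x,z [0.50150238 0.14293368] rms 0.12607020603733238
mouth blob [ 213.33333333  361.66666667  123.33333333   40.         2425.        ] [292.03350515 152.5521764 ]
mouth centre at z .12,.1225: [ 0.50116762 -0.17343306  0.12      ] [ 0.50268256 -0.16659868  0.1225    ]
```

The rim fit puts the lid at x=0.5015 and the mouth at about x=0.502. The lid's lower edge is at z=0.143 against a mouth at about 0.122, so it is centred within about 1 mm and about 20 mm clear. Handing in.

```bash
python3 -c "
from station import *
o=get_obs();print(o['t'],o['tool_pos'],o['opening'],abs(o['dq']).max());print(order.finish_job())"
```

```text
14.25 [ 0.50416286 -0.16887363  0.16244301] 0.045783594296626415 0.0018977589501568057
the job is handed in; nothing more can be done
None
```

The jar is seated in the bracing block, its lid is twisted off, and the gripper is holding the lid still above the open mouth. I handed the job in at 14.3 s of the 48 s allowed.

- **Seating:** I gripped the jar by its flat sides and lowered it until it bottomed at the socket's floor height (10 mm above the worktop), with about 9 N of contact.
- **Twist and lift:** I turned the lid about 86° anticlockwise. The lid rose about 1.7 mm and the wrist torque fell to nearly zero. During the lift the wrist carried only the lid's weight, so the jar stayed in the block.
- **Last checks:** The lid is level to about 0.5° and about 20 mm clear of the mouth. It is within about 1 mm of centre left to right in the side view.
- **Less certain:** By eye the lid first looked 2–3 mm off in the side picture; a fit to its lower rim gave 0.7 mm. Centring along the side camera's viewing direction was not measured, because the arm blocked the top camera. For that direction I relied on the straight lift.
- **Bystanders:** The arm's path stayed clear of the salt shaker, egg timer and teaspoon, but I did not take a final picture of them.

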